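Set the tile jig to its gauge mark with the thumb wheel

TASK

Set the tile jig for tracing: roll the knurled wheel under a fingertip, its top going towards the fence, until the pointer on the sliding jaw stands right opposite the point of the gauge mark on the fence's arm. Move the jaw by the wheel only: do not push the jaw, fence or tile, do not run the jaw into the tile, lift or carry nothing, and leave the jars, pot and pounce bag where they stand. Finish with the fingers clear of everything.

Things in the scene. Friction and masses are not known exactly. Their poses are not given: they have to be found in the camera images.
- jig: Plywood deck, 240 x 170 mm, top 14 mm above the table, fixed to the table. Origin at table height. Its x axis runs from the wheel to the fence and is the direction in which the jaw closes; z is up. The deck spans x -150 to +90 mm and y -85 to +85 mm. Tallest part is the wheel.
- wheel_top (a point): Topmost point of the knurled wheel at rest, fixed to the jig (x -105 mm, y 0, 80 mm above the table). The wheel does not give: rest the fingertips on it with about 5 to 15 N and keep that while rolling.
- wheel: Dark steel knurled wheel, radius 30 mm, 18 mm wide, axle along the jig's y, origin at its centre. It stands between two grey cheeks (outer faces y +-22 mm, 72 mm long in x, tops 71 mm above the table), so its top 9 mm stand free. Turning it takes about 1.5 N at the rim; it stays where it is left. A stroke of 20 mm over its top turns it about 0.67 rad.
- jaw: Sliding aluminium jaw across the deck, 16 mm thick, 140 mm long in y, top 40 mm above the table (pointer 54 mm). Origin at mid-thickness, on the deck. The wheel drives it along the jig's x: top of the wheel towards +x moves the jaw to +x, 10 mm per radian (0.33 mm per mm of rim); rolling back opens it. It can go up to 45 mm from its start.
- pointer_tip (a point): Tip of the dark steel wedge on the jaw (5 mm thick plate, 20 mm corner to corner); the wedge points to jig +y, at the gauge arm. 54 mm above the table.
- gauge_mark (a point): Tip of the matching dark wedge fixed to the fence's gauge arm, pointing to jig -y, 54 mm above the table. Its axes are the jig's. With the jig set, the tips stand point to point, 3 mm apart in y, at the same x; at the start the pointer is 14 to 30 mm short of it (towards -x).
- fence: Fixed aluminium fence bar across the deck, 16 mm thick, 150 mm long, with a gauge arm that reaches 96 mm back over the tile on the +y side (top 49 mm, its wedge 54 mm above the table). Origin at the foot of the face that the tile lies against; axes as the jig's. Its place along the jig differs from run to run.
- border_tile: Loose white traced border tile, 200 x 58 x 9 mm, lying on two 4 mm guide rails on the deck, against the fence, long side across the jig. Origin at the centre of its underside. With the pointer at the mark the jaw stands 6 mm clear of it.
- short_jar: Bystander: small pigment jar, 38 mm wide, 47 mm high, loose on the deck beside the wheel on the +y side (about 60 mm from the wheel). Origin at the centre of its underside.
- pounce_bag: Bystander: black pounce bag, 36 mm wide, 40 mm high, loose on the deck beside the wheel on the -y side. Origin at the centre of its underside.
- tall_jar: Bystander: pigment jar, 39 mm wide, 55 mm high, loose on the table beyond the wheel's end of the jig. Origin at the centre of its underside.
- blue_pot: Bystander: lidded blue pot, 66 mm wide, 62 mm high, behind the jig. Origin at the centre of its underside.
- glass_jar: Bystander: rinse jar, 54 mm wide, 61 mm high, behind the jig. Origin at the centre of its underside.
Not all that is in view belongs to the job. Leave any pink look-alike of the border_tile alone.

How it is judged:
On the way, in this order (a step that is already met when the one before it is completed fails the run):
1. a fingertip is on the knurled wheel (contact force between the fingers and wheel above 0.5 N), for 0.1 s.
2. the pointer has been rolled to within 4 mm of the mark (x of pointer_tip in the frame of gauge_mark between -0.004 and 0.004 m), for 0.05 s.
At the end, for the whole second after the job is handed in: The pointer tip stands within 2.5 mm of the gauge mark along the jig's x, jaw and wheel at rest, the tile within 4 mm of its start, and every jar, pot and bag upright within 15 mm of its start (x of pointer_tip in the frame of gauge_mark between -0.0025 and 0.0025 m and linear speed of jaw below 0.003 m/s and angular speed of wheel below 0.1 rad/s and distance of border_tile from where it was at the start of the episode below 0.004 m and linear speed of border_tile below 0.01 m/s and distance of each of short_jar, pounce_bag, tall_jar, blue_pot, glass_jar from where it was at the start of the episode below 0.015 m and angle between each of short_jar, pounce_bag, tall_jar, blue_pot, glass_jar's own z axis and vertical below 0.2 rad); the robot touches nothing.
It fails at once if the robot pushes the jaw, the fence or its gauge arm (over 2 N) (contact force between any of the arm, the fingers and jaw above 2 N or contact force between any of the arm, the fingers and fence above 2 N).
It fails at once if the robot touches the tile (over 2 N) (contact force between any of the arm, the fingers and border_tile above 2 N).
It fails at once if the jaw is run into the tile (contact force between jaw and border_tile above 0.5 N).
It fails at once if the tile is moved more than 5 mm or lifted (distance of border_tile from where it was at the start of the episode above 0.005 m).
It fails at once if a bystander is lifted, carried or shoved more than 15 mm (distance of any of short_jar, pounce_bag, tall_jar, blue_pot, glass_jar from where it was at the start of the episode above 0.015 m).
It also fails if it takes over 48 s, if anything falls off the work surface, if the arm or the gripper's body presses on something with over 40 N, if the wrist force passes 120 N, or if a joint passes its speed limit or range.

ROBOT

A 6-joint arm with a two-finger parallel gripper is mounted at the origin on a cart in front of the work surface, level with it; the furniture and walls round the work are solid. World frame = base frame: x ahead of the robot, y to its left, z up, the work surface at z = 0. Lengths are in m, angles in rad, forces in N, time in s.
With the tool pointing down it reaches from about 0.275 to 1 m from the base axis. Payload 8.4 kg.
Tool frame: the origin (TCP) lies midway between the tips of the shut fingers; the grasp point (between the pads) lies 19 mm behind it; z points along the fingers, y is the line along which they close (so a half turn about z gives the same grasp; the last joint's range is limited). The gripper opens to 85 mm and grips with 20 to 120 N. Pads are 22 mm wide; open, the fingers measure 114 mm over their backs; the gripper's body (76 mm by 85 mm) begins 54 mm behind the grasp point. The pads swing forward as they close: fully open they stand 13 mm farther back than shut.
Start: joints at [-1.263, 0.353, 1.633, -0, 1.155, -0.002], TCP at [0.191, -0.595, 0.231] pointing down, gripper open.
Joint ranges: [-2.63, 2.63], [-0.92, 2.1], [0.06, 2.66], [-1.3, 4.44], [0, 2.69], [-3.02, 3.02]. Speed limits (rad/s): [2.22, 2.22, 2.79, 3.14, 3.14, 3.14].

INTERFACE

Orientations are given as a rotation vector (axis times angle).
In Python, from station import ctrl, viewer, job gives the robot as it stands. The module is installed in compiled form; this text tells all that it offers.
- The arm moves only by the shell command python3 -m crank 'ROWS' [OPENING] [FORCE]. ROWS is 1 to 8 rows, parted by a bar, with the numbers parted by commas; each row has 6 numbers: dx, dy, dz in a scale on which 1.0 is 1 m, then a rotation vector rx, ry, rz in shares of 2 rad (1.0 is 2 rad); each row shifts and turns the commanded pose from where the row before left it, along the tool's axes as they then stand; what a row does not reach is not made up. A row lasts 1/10 s, in which the tool goes at most 0.05 m and 0.15 rad, less where a joint would pass 70% of its speed; a pose out of reach is approached as far as the arm can. OPENING is the finger opening in m, set as the command begins (- or left out keeps the last). The fingers move at their own pace and stop on an object; FORCE is the grip in N (left out, the last holds). Time passes only in rows, so rows that do not move let the fingers close. It prints the time, the measured TCP pose, the force, the opening and the grip force at its end. No shift or turn number may pass 1 either way. Input that does not fit is refused with a message, and nothing moves.
- ctrl.get_obs(): the state, without advancing time (a new reading comes with each control period).
- viewer.get_image(name): name is "side" or "top" or "wrist"; returns a dict with "img" (400x640x3 uint8, red, green, blue), "range_z" (400x640 float32, m along the optical axis (not along the pixel's ray), 0 where there is no reading), "intrinsics" (3x3 intrinsics, pixels), "R" (3x3) and "t" (3): a world point X has camera coordinates R X + t; the wrist camera has in their place "tool_from_camera" (4x4, takes a point from camera to tool coordinates, whose origin is the TCP and whose axes are the flange's). Camera axes: x right, y down, z forward; pixel columns grow to the right and rows downward; lengths in m; the calibration is good to about 2 mm. A picture is of the moment at which its call begins: read the wrist's pose just before it.
- job.sign_off(): hands the job in; it is judged then, once.
The state is a dict: "t": time; "q": joint angles; "qd": joint speeds; "joint_efforts": joint torques, N m; "eef_pos": TCP position; "eef_rot": TCP orientation; "wrist_force": force on the tool from outside, world axes, zero at the start; "wrist_torque": the same for the moment, N m; "finger_gap": finger opening in m; "gripper_force": force on a finger pad.
Only numpy, scipy, OpenCV 4.12 (cv2) and the standard library are available. Lean on these libraries where they do the work, as an engineer would, in place of code of your own. Each camera call takes 0.05 s, during which the arm holds its last target. There are 200 camera calls.

## Working session

There is one attempt and no reset: what is moved stays moved. The work goes in short steps, Python scripts to look and compute and a shell command to move; the robot and the scene stay as the last step left them, time stands still between calls to the robot, and variables do not carry over. Pictures are saved under pics/ and viewed, at most 10 in all, crops included, and the job is handed in when it is done.

```bash
mkdir -p pics; cat > h.py <<'E'
import numpy as np,cv2
from station import ctrl,viewer,job
from scipy.spatial.transform import Rotation as Rn
def grab(n,f):
    o=ctrl.get_obs(); d=viewer.get_image(n)
    if n=="wrist":
        T=np.eye(4);T[:3,:3]=Rn.from_rotvec(o["eef_rot"]).as_matrix();T[:3,3]=o["eef_pos"]
        W=np.linalg.inv(T@d["tool_from_camera"]); d["R"]=W[:3,:3];d["t"]=W[:3,3]
    np.savez("pics/"+f,**d); cv2.imwrite("pics/"+f+".png",d["img"][:,:,::-1]); return d
def load(f): return dict(np.load("pics/"+f+".npz"))
def P(d,u,v,z=None):
    """world point at pixel: by range, or at height z"""
    ray=np.linalg.inv(d["intrinsics"])@[u,v,1]; R,t=d["R"],d["t"]
    c=-R.T@t; r=R.T@ray
    s=d["range_z"][int(round(v)),int(round(u))] if z is None else (z-c[2])/r[2]
    return c+s*r
def crop(f,u0,v0,u1,v1,k,out): 
    cv2.imwrite("pics/"+out+".png",cv2.resize(cv2.imread("pics/"+f+".png")[v0:v1,u0:u1],None,fx=k,fy=k,interpolation=cv2.INTER_CUBIC))
E
python3 - <<'E'
from h import *
o=ctrl.get_obs();print(o["t"],o["eef_pos"],o["eef_rot"],o["finger_gap"])
grab("top","top0");grab("side","side0")
E
```

```text
0.0 [ 0.1904003  -0.59478918  0.23053703] [-3.10257817e+00 -4.84481803e-01  3.23520434e-04] 0.08551181841181218
```

View pics/top0.png

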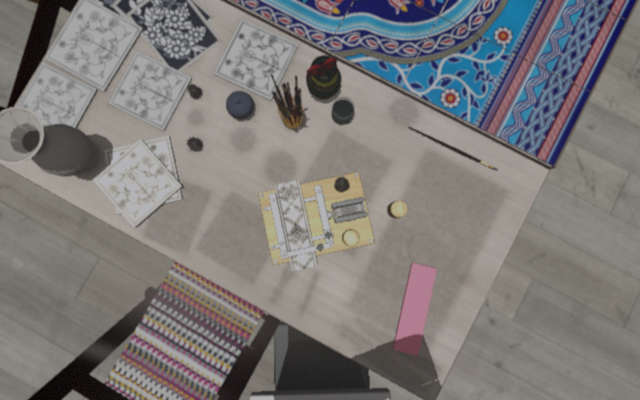

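View pics/side0.png

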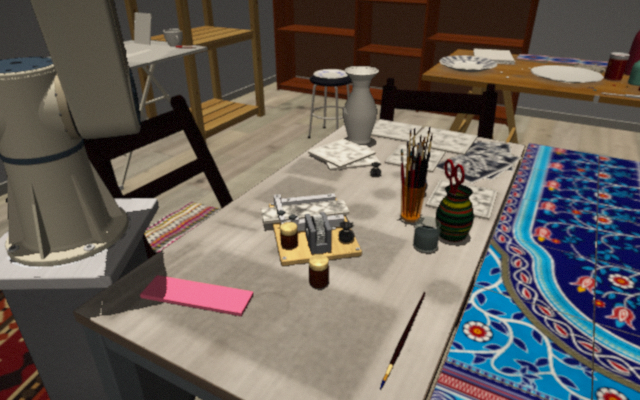

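The top view shows the jig at about (317,218): wheel at (350,210), jaw at (322,215), two dark wedges near (328,235) and (320,246), and the tile and fence to the left. The pink look-alike at (415,310) lies off the jig. I'll enlarge the jig in both views.

```bash
python3 - <<'E'
from h import *
crop("top0",250,165,385,275,5.5,"top0c")
d=load("top0")
for n,u,v in [("c1",260,193),("deckBR",375,242),("deckTR",362,172),("deckBL",274,264),("wheel",350,210),("sj",350,238),("bag",342,184),("tj",398,209)]: print(n,P(d,u,v).round(4))
E
```

```text
c1 [0.6071 0.1253 0.011 ]
deckBR [ 0.4859 -0.1383  0.0011]
deckTR [ 6.506e-01 -1.145e-01  6.000e-04]
deckBL [0.4429 0.096  0.0122]
wheel [ 0.5578 -0.077   0.0828]
sj [ 0.4979 -0.0765  0.0602]
bag [ 0.6189 -0.0642  0.0415]
tj [ 0.5583 -0.1848  0.055 ]
```

View pics/top0c.png

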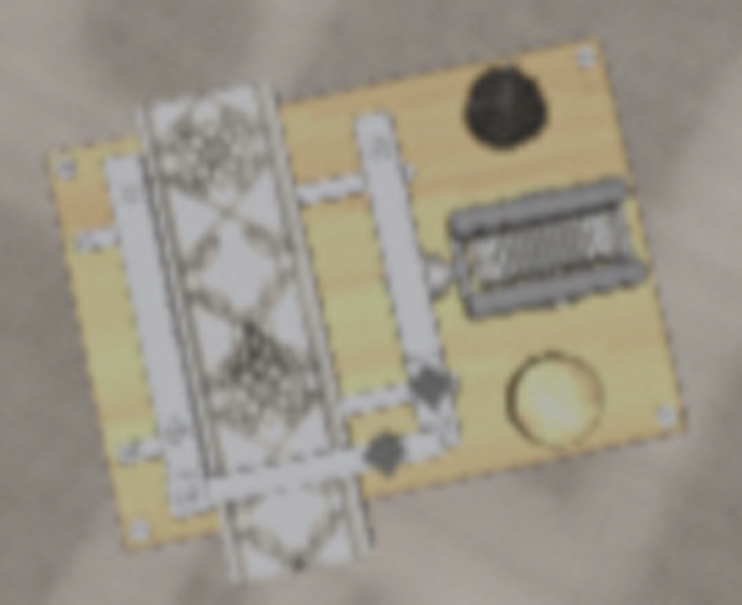

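```bash
cat > jig.py <<'E'
from h import *
def px(u,v): return 250+(u+.5)/5.5-.5,165+(v+.5)/5.5-.5
d=load("top0")
C=np.array([P(d,*px(*c),z=.014)[:2] for c in [(48,155),(600,40),(688,428),(125,550)]])
M=np.array([(90,-85),(-150,-85),(-150,85),(90,85)])/1000
mc,cc=M.mean(0),C.mean(0)
H=(M-mc).T@(C-cc); a=np.arctan2(H[0,1]-H[1,0],H[0,0]+H[1,1])
R2=np.array([[np.cos(a),-np.sin(a)],[np.sin(a),np.cos(a)]]); o2=cc-R2@mc
E
python3 - <<'E'
from jig import *
print("yaw",a,"orig",o2,"res mm",((C-(M@R2.T+o2))*1000).round(1).tolist())
print("wheel_top",R2@[-.105,0]+o2)
q=lambda u,v:(R2.T@(P(d,*px(u,v),z=.054)[:2]-o2)*1000).round(1)
print("pointer",q(431,385),"gauge",q(386,453))
o=ctrl.get_obs();Rt=Rn.from_rotvec(o["eef_rot"]).as_matrix()
print(Rt.round(3)); t=np.r_[R2@[-.105,0]+o2,.2]
ang=np.arctan2(Rt[1,0],Rt[0,0]);print("toolx yaw",ang, "shift tool",Rt.T@(t-o["eef_pos"]),o["q"])
E
```

```text
yaw 1.7503057556811854 orig [0.54061071 0.02629821] res mm [[-0.7, -1.3], [-1.8, 0.7], [1.6, 0.6], [0.9, -0.1]]
wheel_top [ 0.55935814 -0.07701459]
pointer [-48.2  43.3] gauge [-25.  66.]
[[ 0.952  0.305 -0.   ]
 [ 0.305 -0.952  0.001]
 [ 0.    -0.001 -1.   ]]
toolx yaw 0.309796194660395 shift tool [ 0.50923617 -0.38066694  0.03109744] [-1.26337729e+00  3.53606544e-01  1.63405329e+00 -7.49418581e-07
  1.15517804e+00 -2.37685173e-03]
```

Careful with the scale: turns go in shares of 2 rad. That gives: 0.13 rad is 0.065.

```bash
python3 -m crank '0.04,-0.03,0,0,0,0 | 0.04,-0.03,0,0,0,0 | 0.04,-0.03,0,0,0,0 | 0.04,-0.03,0,0,0,0 | 0.04,-0.03,0,0,0,0 | 0.04,-0.03,0,0,0,0 | 0.04,-0.03,0,0,0,0 | 0.04,-0.03,0,0,0,0' 0 20
python3 -m crank '0.04,-0.03,0,0,0,0 | 0.04,-0.03,0,0,0,0 | 0.04,-0.03,0,0,0,0 | 0.03,-0.03,0,0,0,0 | 0.02,-0.02,0,0,0,0.065 | 0,0,0,0,0,0 | 0,0,0,0,0,0'
python3 - <<'E'
from jig import *
o=ctrl.get_obs();Rt=Rn.from_rotvec(o["eef_rot"]).as_matrix()
print(o["eef_pos"],"toolx yaw",np.arctan2(Rt[1,0],Rt[0,0]),"shift",Rt.T@(np.r_[R2@[-.105,0]+o2,.08]-o["eef_pos"]),o["wrist_force"],o["finger_gap"])
grab("wrist","w1")
E
```

```text
t: 0.9
eef_pos: [0.4228, -0.2672, 0.2312]
eef_rot: [-3.104, -0.484, 0.0]
wrist_force: [1.1, -0.7, -0.3]
finger_gap: -0.0001
gripper_force: 0.0
t: 1.6
eef_pos: [0.5411, -0.0836, 0.2309]
eef_rot: [3.128, 0.288, -0.002]
wrist_force: [-0.6, -0.5, -0.3]
finger_gap: -0.0002
gripper_force: 0.0
[ 0.54109695 -0.0835555   0.23086993] toolx yaw 0.18334145604334492 shift [ 0.01930461 -0.00309761  0.15085002] [-0.62788612 -0.49062423 -0.27618491] -0.00015156157435286047
```

View pics/w1.png

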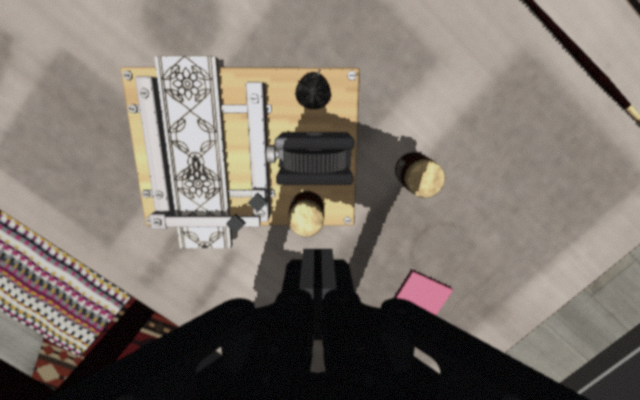

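The wrist view shows the jig with the wheel at (315,155) between its cheeks, the jaw at (257,130), the pointer wedge at (258,201) and the gauge wedge at (236,223). The shut fingers are at (317,265).

```bash
python3 - <<'E'
from jig import *
w=load("w1")
q=lambda u,v,z=None:(R2.T@(P(w,u,v,z)[:2]-o2)*1000).round(1)
print("corners",[q(*c,z=.014) for c in [(122,68),(359,69),(355,227)]])
print("wheel",q(315,158),P(w,315,158).round(4),P(w,290,158).round(4),P(w,340,158).round(4))
print("cheeks",P(w,315,138)[2],P(w,315,178)[2],q(275,178,.071),q(354,178,.071))
print("wedges",q(258,201,.054),q(236,223,.054),P(w,258,201)[2],P(w,236,223)[2])
g=w["range_z"];r=range(276,356,6)
print([(u,(P(w,u,158)[2]*1000).round(1),q(u,158)[0]) for u in r])
crop("w1",200,120,380,250,4.4,"w1c")
E
```

```text
corners [array([ 87.1, -82.9]), array([-148.9,  -82.8]), array([-151.2,   85.9])]
wheel [-105.8   -4.8] [ 0.5643 -0.0769  0.0797] [ 0.5585 -0.0549  0.0705] [ 0.5663 -0.0997  0.0671]
cheeks 0.07057630924520458 0.07035483006988508 [-68.9  15.4] [-141.7   15.1]
wedges [-49.   42.9] [-25.6  66.3] 0.054258429446045475 0.053592938768200815
[(276, np.float64(13.1), np.float64(-63.2)), (282, np.float64(34.9), np.float64(-72.0)), (288, np.float64(67.3), np.float64(-81.0)), (294, np.float64(73.2), np.float64(-86.9)), (300, np.float64(77.8), np.float64(-92.5)), (306, np.float64(78.3), np.float64(-97.8)), (312, np.float64(78.1), np.float64(-103.1)), (318, np.float64(78.9), np.float64(-108.4)), (324, np.float64(78.4), np.float64(-113.7)), (330, np.float64(73.4), np.float64(-119.2)), (336, np.float64(73.6), np.float64(-124.6)), (342, np.float64(63.8), np.float64(-130.7)), (348, np.float64(36.1), np.float64(-138.7)), (354, np.float64(13.4), np.float64(-147.2))]
```

View pics/w1c.png

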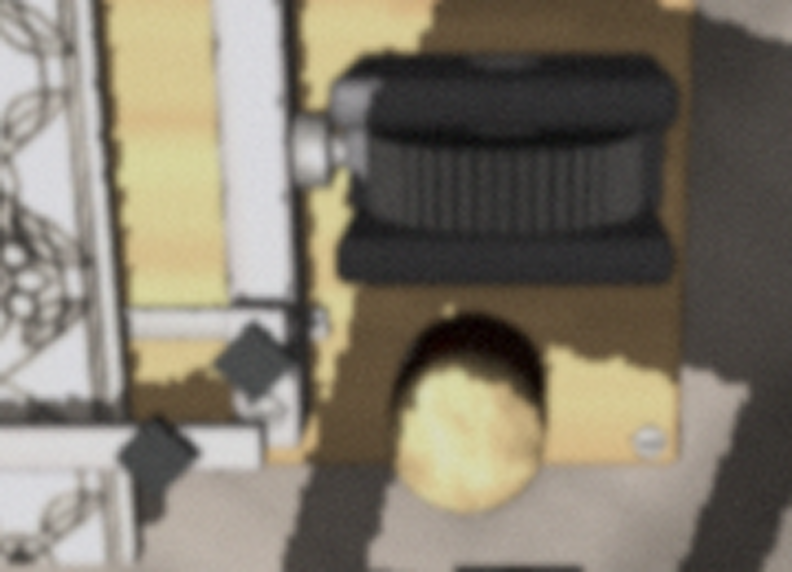

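The enlarged crop shows the pointer wedge centred at (252,362) and the gauge wedge at (157,450). In jig x that leaves the pointer about 23.3 mm short, so I need about 70 mm of rim travel. I'll go down behind the wheel top.

```bash
python3 -m crank '0.019,0.007,0,0,0,0 | 0,0,0.04,0,0,0 | 0,0,0.04,0,0,0 | 0,0,0.04,0,0,0 | 0,0,0.024,0,0,0 | 0,0,0,0,0,0 | 0,0,0,0,0,0'
python3 -m crank '0,0,0.002,0,0,0 | 0,0,0.002,0,0,0 | 0,0,0,0,0,0'
```

```text
t: 2.35
eef_pos: [0.5611, -0.0885, 0.0877]
eef_rot: [-3.129, -0.281, 0.001]
wrist_force: [1.1, -0.2, 0.1]
finger_gap: 0.0002
gripper_force: 0.0
t: 2.65
eef_pos: [0.5618, -0.0876, 0.0842]
eef_rot: [3.128, 0.282, 0.002]
wrist_force: [-0.1, 1.1, 0.6]
finger_gap: -0.0004
gripper_force: 0.0
```

```bash
python3 -m crank '0,0,0.002,0,0,0 | 0,0,0.001,0,0,0 | 0,0,0,0,0,0'; python3 -m crank '0,0,0.001,0,0,0 | 0,0,0,0,0,0'
```

```text
t: 2.95
eef_pos: [0.5612, -0.0874, 0.0802]
eef_rot: [-3.129, -0.282, 0.0]
wrist_force: [-0.4, 0.1, 0.0]
finger_gap: 0.0001
gripper_force: 0.0
t: 3.15
eef_pos: [0.5615, -0.0875, 0.0796]
eef_rot: [3.129, 0.282, 0.0]
wrist_force: [-1.6, -0.5, 4.6]
finger_gap: 0.0
gripper_force: 2.1
```

```bash
python3 -m crank '0,0,0.001,0,0,0 | 0,0,0,0,0,0'; python3 -m crank '0,-0.005,0,0,0,0 | 0,-0.005,0,0,0,0 | 0,0,0,0,0,0'
```

```text
t: 3.35
eef_pos: [0.5616, -0.0878, 0.0793]
eef_rot: [3.128, 0.282, 0.001]
wrist_force: [-2.4, -2.3, 12.0]
finger_gap: 0.0001
gripper_force: 5.7
t: 3.65
eef_pos: [0.5597, -0.0777, 0.0798]
eef_rot: [3.128, 0.283, 0.001]
wrist_force: [-4.5, -0.1, 17.5]
finger_gap: -0.0001
gripper_force: 8.9
```

```bash
python3 -m crank '0,-0.005,-0.0005,0,0,0 | 0,-0.005,0,0,0,0 | 0,0,0,0,0,0'
python3 - <<'E'
from jig import *
w=grab("wrist","w2")
m=w["img"].max(2)
for z in[0]:
  crop("w2",0,0,640,400,1,"w2c")
E
```

```text
t: 3.95
eef_pos: [0.5579, -0.0675, 0.0795]
eef_rot: [3.129, 0.282, 0.001]
wrist_force: [-3.2, 0.8, 7.8]
finger_gap: 0.0001
gripper_force: 4.5
```

View pics/w2.png

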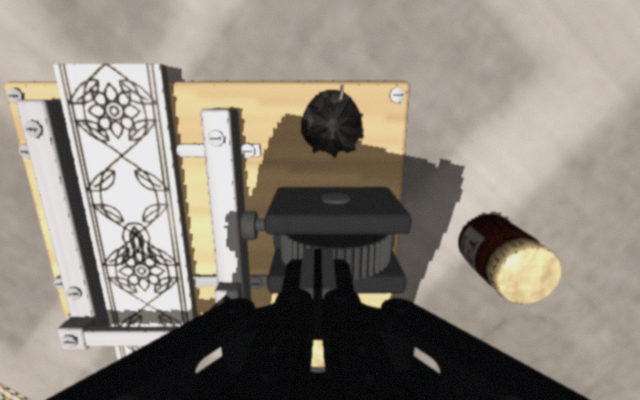

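The fingertip is on the wheel, and the gripper hides the wedges. The jaw's screw at (217,138) can still be seen, so I'll measure its travel after the next stroke.

```bash
python3 -m crank '0,0,-0.006,0,0,0 | 0,0.01,0,0,0,0 | 0,0.01,0,0,0,0 | 0,0,0.004,0,0,0 | 0,0,0.0015,0,0,0 | 0,0,0.0005,0,0,0 | 0,0,0,0,0,0'
python3 - <<'E'
from jig import *
for f,u,v in [("w1",254,101),("w2",217,138)]:
  w=load(f);p=P(w,u,v);print(p,R2.T@(p[:2]-o2)*1000)
E
```

```text
t: 4.7
eef_pos: [0.5616, -0.0882, 0.0792]
eef_rot: [3.128, 0.282, 0.0]
wrist_force: [-1.9, -4.2, 9.7]
finger_gap: 0.0002
gripper_force: 4.8
[ 0.6005497  -0.01167775  0.04325366] [-48.06766549 -52.19536198]
[ 0.6019519  -0.00533166  0.04189002] [-42.07390559 -54.70810613]
```

```bash
python3 -m crank '0,-0.005,0,0,0,0 | 0,-0.005,-0.0003,0,0,0 | 0,-0.005,0,0,0,0 | 0,-0.005,0,0,0,0 | 0,0,0,0,0,0'
python3 -m crank '0,0,-0.006,0,0,0 | 0,0.01,0,0,0,0 | 0,0.01,0,0,0,0 | 0,0,0.004,0,0,0 | 0,0,0.0015,0,0,0 | 0,0,0.0008,0,0,0 | 0,0,0,0,0,0'
python3 -m crank '0,-0.005,0,0,0,0 | 0,-0.005,-0.0003,0,0,0 | 0,-0.005,0,0,0,0 | 0,-0.005,0,0,0,0 | 0,0,0,0,0,0'
python3 -m crank '0,0,-0.02,0,0,0 | -0.03,0.01,-0.04,0,0,0 | -0.03,0,-0.04,0,0,0 | 0,0,-0.04,0,0,0 | 0,0,0,0,0,0 | 0,0,0,0,0,0'
python3 - <<'E'
from jig import *
w=grab("wrist","w3");print(ctrl.get_obs()["eef_pos"]);crop("w3",170,60,370,210,4,"w3c")
E
```

```text
t: 5.2
eef_pos: [0.5577, -0.0673, 0.0795]
eef_rot: [-3.129, -0.282, -0.0]
wrist_force: [-2.5, 1.6, 9.9]
finger_gap: 0.0001
gripper_force: 4.7
t: 5.9
eef_pos: [0.5614, -0.0882, 0.0792]
eef_rot: [3.128, 0.282, 0.0]
wrist_force: [-2.1, -4.4, 9.6]
finger_gap: -0.0
gripper_force: 5.0
t: 6.4
eef_pos: [0.5576, -0.0673, 0.0795]
eef_rot: [-3.129, -0.282, 0.0]
wrist_force: [-2.9, 2.1, 9.6]
finger_gap: 0.0
gripper_force: 4.8
t: 7.0
eef_pos: [0.5014, -0.0881, 0.2188]
eef_rot: [3.129, 0.282, 0.003]
wrist_force: [0.1, -0.3, -0.8]
finger_gap: -0.0003
gripper_force: 0.0
[ 0.50073792 -0.08789711  0.21764915]
```

View pics/w3c.png

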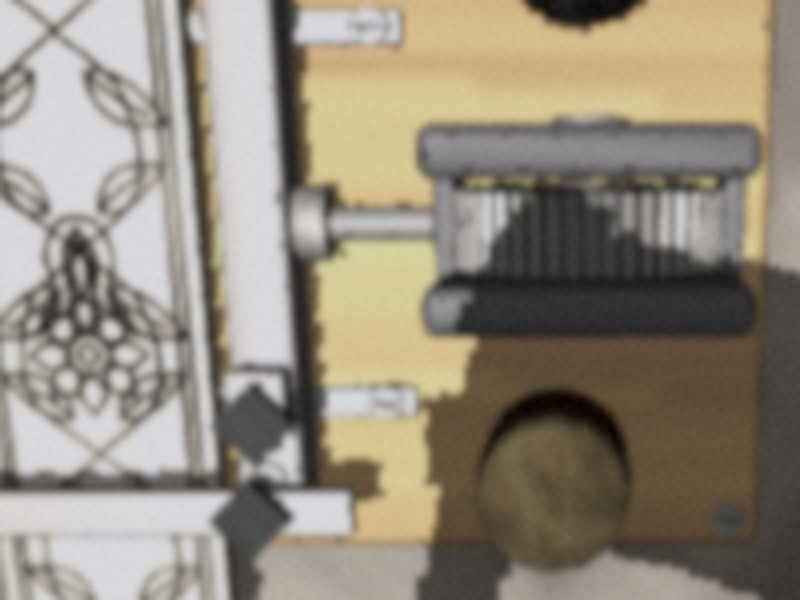

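The crop shows the pointer wedge with its tip at about (257,464), almost opposite the gauge tip at about (254,480). I'll work out what is left.

```bash
python3 - <<'E'
from jig import *
w=load("w3")
q=lambda u,v,z:(R2.T@(P(w,170+(u+.5)/4-.5,60+(v+.5)/4-.5,z)[:2]-o2)*1000).round(1)
for n,u,v in [("ptr c",257,422),("ptr tip",257,464),("g tip",254,480),("g c",253,518)]: print(n,q(u,v,.054))
print("deck edge dir",q(772,100,.014),q(754,540,.014),"cheek edge",q(440,150,.071),q(440,310,.071))
# dark blobs segmentation
g=cv2.GaussianBlur(w["img"],(3,3),0).max(2)
x=[]
Y,X=np.mgrid[140:202,205:255]
z=np.array([[P(w,u,v)[2] for u in range(205,255)] for v in range(140,202)])
m=(abs(z-.054)<.003)&(g[140:202,205:255]<90)
n,l,s,c=cv2.connectedComponentsWithStats(m.astype(np.uint8))
for i in range(1,n):
  if s[i,4]>20: u,v=c[i]+[205,140]; print(s[i],u,v,(R2.T@(P(w,u,v,.054)[:2]-o2)*1000).round(2))
E
```

```text
ptr c [-28.1  43.5]
ptr tip [-27.4  53.5]
g tip [-26.4  57.3]
g c [-25.5  66.5]
deck edge dir [-149.6  -28.3] [-149.1   83.3] cheek edge [-74.3 -16.5] [-73.2  16.1]
[ 20  17  19  17 180] 233.01111111111112 165.42222222222222 [-27.32  43.81]
[ 20  40  16  19 179] 232.39664804469274 189.0782122905028 [-25.07  66.46]
```

```bash
python3 -m crank '0.03,0.003,0.03,0,0,0 | 0.03,0,0.03,0,0,0 | 0,0,0.04,0,0,0 | 0,0,0.034,0,0,0 | 0,0,0.004,0,0,0 | 0,0,0.0015,0,0,0 | 0,0,0.0005,0,0,0 | 0,0,0,0,0,0'
```

```text
t: 7.85
eef_pos: [0.5601, -0.0805, 0.0795]
eef_rot: [3.129, 0.283, -0.003]
wrist_force: [-10.7, -2.1, 37.8]
finger_gap: 0.0004
gripper_force: 18.5
```

```bash
python3 -m crank '0,0,-0.001,0,0,0 | 0,0,-0.0007,0,0,0 | 0,0,0,0,0,0'
```

```text
t: 8.15
eef_pos: [0.5599, -0.0804, 0.0797]
eef_rot: [3.129, 0.283, -0.003]
wrist_force: [-4.0, -1.6, 19.8]
finger_gap: 0.0001
gripper_force: 9.9
```

```bash
python3 -m crank '0,0,-0.0007,0,0,0 | 0,0,0,0,0,0'; python3 -m crank '0,-0.003,0,0,0,0 | 0,-0.0035,0,0,0,0 | 0,0,0,0,0,0 | 0,0,0,0,0,0'
python3 -m crank '0,0,-0.02,0,0,0 | -0.03,0,-0.04,0,0,0 | -0.03,0,-0.04,0,0,0 | 0,0,-0.04,0,0,0 | 0,0,0,0,0,0 | 0,0,0,0,0,0 | 0,0,0,0,0,0'
python3 - <<'E'
from jig import *
w=grab("wrist","w4");crop("w4",170,60,370,210,4,"w4c")
g=cv2.GaussianBlur(w["img"],(3,3),0).max(2)
z=np.array([[P(w,u,v)[2] for u in range(195,265)] for v in range(140,210)])
m=(abs(z-.054)<.003)&(g[140:210,195:265]<90)
n,l,s,c=cv2.connectedComponentsWithStats(m.astype(np.uint8))
for i in range(1,n):
  if s[i,4]>20: u,v=c[i]+[195,140]; print(s[i],u,v,(R2.T@(P(w,u,v,.054)[:2]-o2)*1000).round(2))
E
```

```text
t: 8.35
eef_pos: [0.5598, -0.0803, 0.0798]
eef_rot: [-3.129, -0.283, 0.004]
wrist_force: [-3.5, -2.0, 13.3]
finger_gap: -0.0002
gripper_force: 6.6
t: 8.75
eef_pos: [0.5587, -0.0736, 0.0799]
eef_rot: [-3.128, -0.283, 0.004]
wrist_force: [-3.3, 0.5, 13.0]
finger_gap: -0.0
gripper_force: 6.7
t: 9.45
eef_pos: [0.4995, -0.0843, 0.2185]
eef_rot: [-3.128, -0.282, 0.005]
wrist_force: [-0.6, 0.0, -0.5]
finger_gap: -0.0
gripper_force: 0.0
[ 33  16  19  16 175] 235.86857142857144 163.4114285714286 [-25.75  44.03]
[ 35  38  16  19 173] 237.02890173410404 186.8092485549133 [-25.23  66.36]
```

View pics/w4c.png

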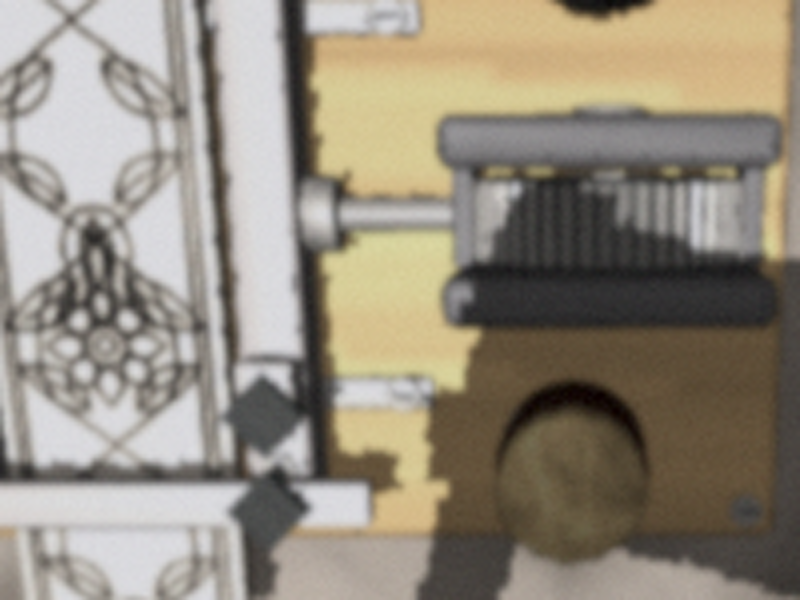

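The wedges now stand point to point, at (264,412) and (270,510) in the crop, about 0.5 mm apart in jig x. Tile and jars have not moved, and the fingers are clear, so I'm handing in.

```bash
python3 -c "
from station import job
print(job.sign_off())"
```

```text
the job is handed in; nothing more can be done
None
```

The jig is set and handed in: I rolled the jaw by the wheel only until the pointer measured about 0.5 mm from the gauge mark (limit 2.5 mm), with the fingers clear; the sign-off gave no verdict.

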